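# Clamp a stuck dropper bottle in a quick-release vise

## Task

The cap of the small dropper bottle is stuck: clamp the bottle upright in the blue bench vise so that the cap can be worked on. Squeeze the red quick-release lever against its grip post, slide the jaw up until it gently presses the bottle back into the V of the fixed jaw, let the lever go so that the jaw locks, then turn the black knob clockwise until the jaw holds the bottle firmly, with about 22 newtons, without crushing it. Leave the things round the vise where they are.

Things in the scene. Friction and masses are not known exactly. Their poses are not given: they have to be found in the camera images.
- vise: Bench vise bolted down, blue base plate 280 x 84 x 12 mm. Origin: centre of its underside; +x runs along the slide from the sliding jaw to the fixed jaw, z up. The fixed jaw (60 mm wide, 68 mm high) carries an adjustable insert with a white nylon V open toward -x; a bottle seated in the V has its axis at x = 52 to 62 mm, y = 0. How far out the insert is set is not reported: find it by feel.
- jaw (a joint): Slide of the grey jaw head along the vise's +x, m: 0 open, 0.090 stop. With the lever squeezed it slides with about 2 N of friction; let go, a sprung pawl drops between the pins of a 4 mm rack and locks it both ways, shifting it up to 2 mm, or stays on top of a pin. A backward tug of 8 N on the knob before tightening settles the pawl (up to 4 mm); otherwise the grip goes slack later.
- release_lever (a joint): Red quick-release lever, rad: 0 let go (springs back by itself, jaw locked), 0.22 fully squeezed (stop); the jaw is free only above about 0.15. Fully squeezing takes about 10 N at the height of grip.
- grip (a point): Where to squeeze, 72 mm above the worktop: midway between the outer faces of the grey post (vise +y side) and the squeezed red lever (-y side). Pinch along the vise's y: 54 mm wide with the lever let go, about 47 mm squeezed. Post and lever are 24 mm long along x, free from 48 to 85 mm above the worktop. Axes as the vise; moves with the jaw.
- knob (a joint): Black tightening knob on top of the head, vertical axis, rad: grows clockwise seen from above, range 0 to 3.2, at the start 0.35 to 0.9. Each rad drives the jaw pad 5 mm forward. It turns with about 0.2 N m of friction and stays where it is left; pad load adds 0.005 N m per N. At 0 its bar lies along the vise's x axis.
- knob_grip (a point): Grip point of the knob on its axis, 106 mm above the worktop, 42 mm behind grip along the vise's -x. The knob is a bar 44 mm long, 12 mm wide, standing from 90 to 120 mm above the worktop; the point's x axis runs along the bar and turns with it.
- jaw_pad: The moving white nylon pad, 40 mm wide, 40 mm high, on the end of the screw spindle. Origin: centre of its front face, which looks along the vise's +x, 40 mm above the worktop.
- dropper_bottle: Small brown bottle with a black cap, 35 mm diameter, 78 mm high, 0.08 kg, standing on the vise's base plate (12 mm above the worktop) between the jaws, 6 to 26 mm short of the V. Origin: centre of its underside, z up.
- crucible: White porcelain crucible, 43 mm wide, 32 mm high, standing loose beside the vise: leave alone. Origin: centre of its underside.
- flask: Small conical flask, 68 mm wide, 115 mm high, standing loose beside the vise: leave alone. Origin: centre of its underside.
- marker: Marker pen, 130 x 17 x 15 mm, lying loose beside the vise: leave alone. Origin: centre of its underside.
Mind the look-alikes: they are no part of the job. Leave any green look-alike of the dropper_bottle alone.

How it is judged:
On the way, in this order (a step that is already met when the one before it is completed fails the run):
1. the red lever is squeezed while the jaw is still away from the bottle (value of joint release_lever above 0.15 rad and contact force between jaw_pad and dropper_bottle below 0.5 N), for 0.2 s.
2. with the lever squeezed, the jaw is slid up and presses the bottle into the V (value of joint release_lever above 0.15 rad and contact force between jaw_pad and dropper_bottle above 2 N and y of dropper_bottle in the frame of vise between -0.004 and 0.004 m), for 0.1 s.
3. the lever is let go and the jaw has locked (value of joint release_lever below 0.08 rad), for 0.2 s.
At the end, for the whole second after the job is handed in: The jaw pad presses the bottle with 15 to 30 N, the lever is let go (below 0.08 rad), and the bottle is at rest, upright within 0.1 rad, its foot on the vise's base plate (within 6 mm), seated in the V: within 4 mm of the vise's centre line and more than 45 mm along the vise's x (contact force between jaw_pad and dropper_bottle between 15 and 30 N and value of joint release_lever below 0.08 rad and angle between dropper_bottle's own z axis and vertical below 0.1 rad and height (world z) of dropper_bottle below 0.018 m and linear speed of dropper_bottle below 0.02 m/s and y of dropper_bottle in the frame of vise between -0.004 and 0.004 m and x of dropper_bottle in the frame of vise above 0.045 m); the robot touches nothing.
It fails at once if while the lever is squeezed, the jaw is driven against the bottle with more than 18 N (value of joint release_lever above 0.15 rad and contact force between jaw_pad and dropper_bottle above 18 N).
It fails at once if the bottle is crushed: the jaw pad presses it with more than 36 N (contact force between jaw_pad and dropper_bottle above 36 N).
It fails at once if the crucible, the flask or the marker is moved more than 20 mm (distance of any of crucible, flask, marker from where it was at the start of the episode above 0.02 m).
It also fails if it takes over 67 s, if anything falls off the work surface, if the arm or the gripper's body presses on something with over 40 N, if the wrist force passes 120 N, or if a joint passes its speed limit or range.

## Robot

A 6-joint arm with a two-finger parallel gripper is mounted at the origin on the work surface; the furniture and walls round the work are solid. World frame = base frame: x ahead of the robot, y to its left, z up, the work surface at z = 0. Lengths are in m, angles in rad, forces in N, time in s.
With the tool pointing down it reaches from about 0.325 to 0.875 m from the base axis. Payload 4.4 kg.
Tool frame: the origin (TCP) lies midway between the tips of the shut fingers; the grasp point (between the pads) lies 19 mm behind it (grasp_offset is the distance from the TCP to the grasp point, in m); z points along the fingers, y is the line along which they close (so a half turn about z gives the same grasp; the last joint's range is limited). The gripper opens to 85 mm and grips with 20 to 120 N. Pads are 22 mm wide; open, the fingers measure 114 mm over their backs; the gripper's body (76 mm by 85 mm) begins 54 mm behind the grasp point. The pads swing forward as they close: fully open they stand 13 mm farther back than shut.
Start: joints at [1.022, 0.207, 1.542, -0, 1.393, -0.15], TCP at [0.223, 0.53, 0.231] pointing down, gripper open.
Joint ranges: [-2.73, 2.73], [-0.86, 2.22], [0.23, 2.46], [-1.11, 4.25], [0.08, 2.63], [-2.82, 2.82]. Speed limits (rad/s): [2.79, 2.79, 3.14, 3.14, 3.14, 3.14].

## Interface

Orientations are given as [roll, pitch, yaw] about the fixed x, y, z axes, in that order (R = Rz(yaw) Ry(pitch) Rx(roll)).
In Python, from rig import get_state, grab_frame, get_calibration, finish_job, grasp_offset gives the robot as it stands. The module is installed in compiled form; this text tells all that it offers.
- The arm moves only by the tool play_rows, never from a script. Its argument "deltas" is a list of rows, each an object of numbers: "x", "y", "z": the shift along the tool's x, y, z in mm; "rx", "ry", "rz": the turn, a rotation vector about the tool's x, y, z in rad. A call has 1 to 5 rows; each row is the pose to reach, as a shift and turn from the pose commanded when the call began, along the tool's axes at that moment; what a row does not reach only later rows make up. A row lasts 1/12 s, in which the tool goes at most 41.7 mm and 7.16 degrees, less where a joint would pass 70% of its speed; a pose out of reach is approached as far as the arm can. A call with a gripper value outside its range is refused whole. "hand" is the opening, from -1 (shut) to 1 (fully open), set as the call begins (left out, the last holds). The fingers move at their own pace and stop on an object; the grip force is fixed at half the most. Time passes only in rows, so rows that repeat a pose let the fingers close. It gives the time, the measured TCP pose, the force, the opening and the grip force at its end, in the units of the state.
- get_state(): the state, without advancing time (a new reading comes with each control period).
- grab_frame(name): name is "side" or "top" or "wrist"; returns (picture, depth): 480x640x3 uint8, blue, green, red; 480x640 float32, m along the optical axis (not along the pixel's ray), 0 where there is no reading.
- get_calibration(name): a dict with "fx", "fy", "cx", "cy" (pixels), "position" and "rotation" of the camera in the world. Camera axes: x right, y down, z forward; pixel columns grow to the right and rows downward; lengths in m; the calibration is good to about 2 mm. A picture is of the moment at which its call begins: read the wrist's pose just before it. get_calibration takes no time and is no camera call; for the wrist camera it gives the pose at the moment of the call.
- finish_job(): hands the job in; it is judged then, once.
The state is a dict: "time_s": time; "joints": joint angles; "dq": joint speeds; "joint_torque": joint torques, N m; "tcp_pos": TCP position; "ee_rot": TCP orientation; "ft_force": force on the tool from outside, world axes, zero at the start; "ft_torque": the same for the moment, N m; "width": finger opening in m; "grip_force": force on a finger pad.
Only numpy, scipy, OpenCV 4.12 (cv2) and the standard library are available. Lean on these libraries where they do the work, as an engineer would, in place of code of your own. Each camera call takes 0.05 s, during which the arm holds its last target. There are 200 camera calls.

## Working session

There is one attempt and no reset: what is moved stays moved. The work goes in short steps, Python scripts to look and compute and a tool call to move; the robot and the scene stay as the last step left them, time stands still between calls to the robot, and variables do not carry over. Pictures are saved under pics/ and viewed, at most 10 in all, crops included, and the job is handed in when it is done.

Besides the shell and the picture viewer there is one more tool, called after "Emit:" as a command line: name --argument value ..., lists and objects as JSON in quotes. play_rows: Moves the arm, as the interface text tells. Its arguments: {"type":"object","properties":{"deltas":{"type":"array","items":{"type":"object","properties":{"x":{"type":"number"},"y":{"type":"number"},"z":{"type":"number"},"rx":{"type":"number"},"ry":{"type":"number"},"rz":{"type":"number"}}}},"hand":{"type":"number"}},"required":["deltas"]}

```bash
mkdir -p pics; cat > h.py <<'E'
import numpy as np, cv2
from rig import *
from scipy.spatial.transform import Rotation as R
def snap(n,f):
    c=get_calibration(n); p,d=grab_frame(n); cv2.imwrite('pics/'+f+'.png',p); np.save('pics/'+f+'.npy',d); np.save('pics/'+f+'_c.npy',c,allow_pickle=True); return p,d,c
def cam(c,u,v,z): 
    return np.array(c['position'])+np.array(c['rotation'])@np.array([(u-c['cx'])/c['fx']*z,(v-c['cy'])/c['fy']*z,z])
def load(f): return cv2.imread('pics/'+f+'.png'),np.load('pics/'+f+'.npy'),np.load('pics/'+f+'_c.npy',allow_pickle=True).item()
def at(f,u,v):
    p,d,c=load(f); z=np.median(d[v-1:v+2,u-1:u+2]); return cam(c,u,v,z)
def cloud(d,c):
    v,u=np.mgrid[:480,:640]; P=np.stack([(u-c['cx'])/c['fx']*d,(v-c['cy'])/c['fy']*d,d],-1)
    return P@np.array(c['rotation']).T+np.array(c['position'])
E
python3 - <<'E'
from h import *
print(get_calibration('top'),get_calibration('side')['position'],grasp_offset if not callable(grasp_offset) else grasp_offset())
print(get_state())
a=snap('top','top0')[0]; b=snap('side','side0')[0]
E
```

```text
{'fx': 503.73046236088413, 'fy': 503.73046236088413, 'cx': 324.18243064154376, 'cy': 235.04191863204895, 'position': array([ 0.42362726, -0.00996847,  0.95679866]), 'rotation': array([-2.94816525, -0.01002894, -1.55454351])} [0.30035697 0.564234   0.64771437] 0.0187
{'time_s': 0.0, 'joints': array([ 1.02147714e+00,  2.07420451e-01,  1.54296321e+00, -1.80142135e-05,
        1.39348700e+00, -1.50488275e-01]), 'dq': array([ 1.16029874e-03,  1.51373002e-04, -7.72446108e-04,  8.96781046e-05,
        1.61012271e-03,  8.15094023e-04]), 'joint_torque': array([ 9.09641840e-04, -3.83033323e+01, -2.91595978e+01, -1.29496775e-04,
        1.05688631e-02,  6.82896854e-06]), 'tcp_pos': array([0.22290626, 0.52921506, 0.23012111]), 'ee_rot': array([-3.13933774e+00, -3.23995421e-04,  2.74276457e+00]), 'ft_force': array([-0.15776315, -0.23257184,  0.22247073]), 'ft_torque': array([-0.00744358,  0.01187154,  0.01528191]), 'grip_force': 0.0, 'width': 0.08538676175370753}
```

View pics/top0.png

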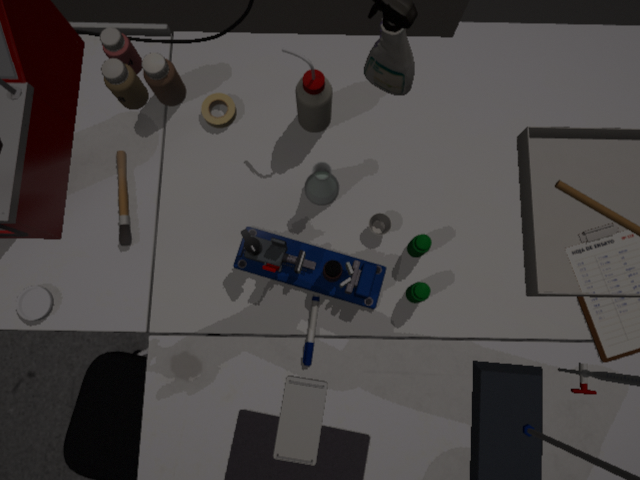

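View pics/side0.png

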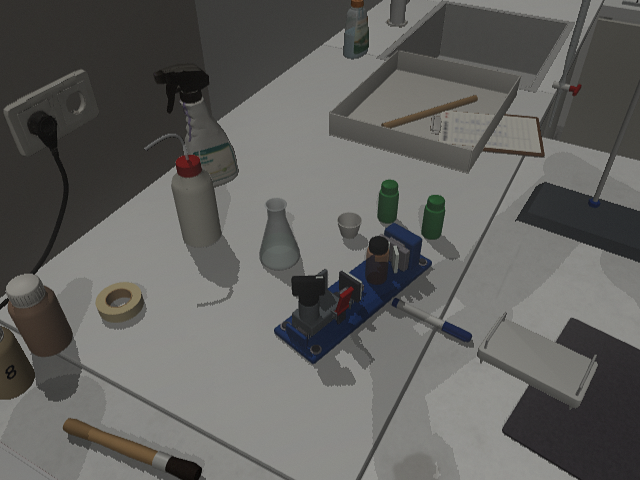

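The top view shows the vise plate from about (237,252) to (383,290). Sliding head and knob are at (253,245), the red lever at (271,267), the brown bottle at (333,269) and the fixed jaw at about (368,278). Look-alikes are two green-capped bottles at (418,245) and (418,292). I choose the brown bottle with the black cap between the jaws. The flask (322,187), crucible (379,223) and marker (312,330) are beside the vise.

```bash
sed -i "s/np.array(c\['rotation'\])/R.from_euler('xyz',c['rotation']).as_matrix()/" h.py
python3 - <<'E'
from h import *
for f in('top0','side0'):
    p,d,c=load(f); P=cloud(d,c); hsv=cv2.cvtColor(p,cv2.COLOR_BGR2HSV)
    m=(hsv[...,0]>100)&(hsv[...,0]<130)&(hsv[...,1]>130)&(d>0)&(abs(P[...,2]-.012)<.008)
    m=m.astype(np.uint8); n,l,s,_=cv2.connectedComponentsWithStats(cv2.morphologyEx(m,cv2.MORPH_CLOSE,np.ones((9,9))))
    k=1+s[1:,4].argmax(); q=P[(l==k)&(m>0)]
    r=cv2.minAreaRect((q[:,:2]*1000).astype(np.float32)); print(f,r,q[:,2].mean(),len(q))
    r0=hsv[...,0]; red=((r0<8)|(r0>172))&(hsv[...,1]>150)&(d>0)&(np.hypot(P[...,0]-r[0][0]/1e3,P[...,1]-r[0][1]/1e3)<.15)
    print('red',P[red].mean(0),P[red].min(0),P[red].max(0),red.sum())
print(at('top0',333,269),at('top0',253,245),at('top0',312,330),at('top0',379,223),at('top0',322,187))
p,d,c=load('top0'); a=cv2.resize(p[220:320,220:400],None,fx=4.4,fy=4.4,interpolation=cv2.INTER_CUBIC); cv2.imwrite('pics/t1.png',cv2.convertScaleAbs(a,alpha=2))
p,d,c=load('side0'); a=cv2.resize(p[220:370,265:445],None,fx=4,fy=4,interpolation=cv2.INTER_CUBIC); cv2.imwrite('pics/s1.png',cv2.convertScaleAbs(a,alpha=2))
E
```

```text
top0 ((540.2774658203125, 12.742767333984375), (277.57550048828125, 97.57890319824219), 74.42930603027344) 0.011502072350393206 3070
red [0.53794355 0.07722582 0.06754902] [ 0.52272588 -0.02729563  0.01055081] [0.54932104 0.09823365 0.08729482] 99
side0 ((550.2552490234375, 36.468360900878906), (228.46165466308594, 81.95723724365234), 75.21113586425781) 0.012298373067592742 1283
red [0.5333845  0.08264279 0.06919768] [0.52493463 0.03567559 0.04200546] [0.55381266 0.09258946 0.08705383] 150
[ 0.53405214 -0.03216117  0.08902082] [0.56872191 0.10413755 0.11808654] [0.43011231 0.00308628 0.01404837] [ 0.63646836 -0.12255295  0.00244261] [ 0.68594117 -0.01059221  0.07312651]
```

View pics/t1.png

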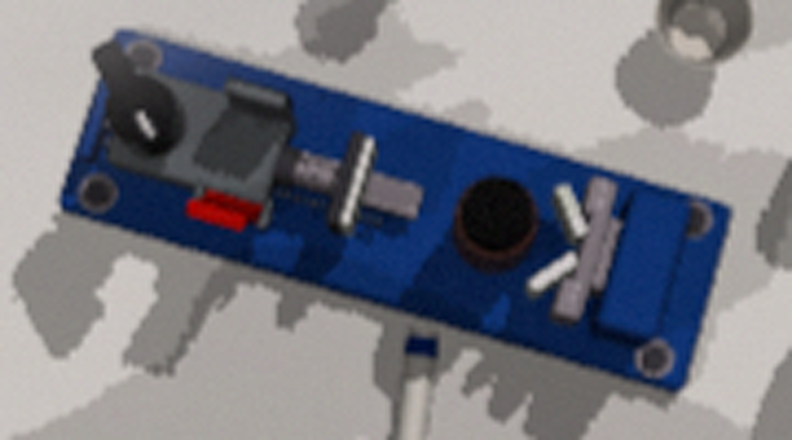

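View pics/s1.png

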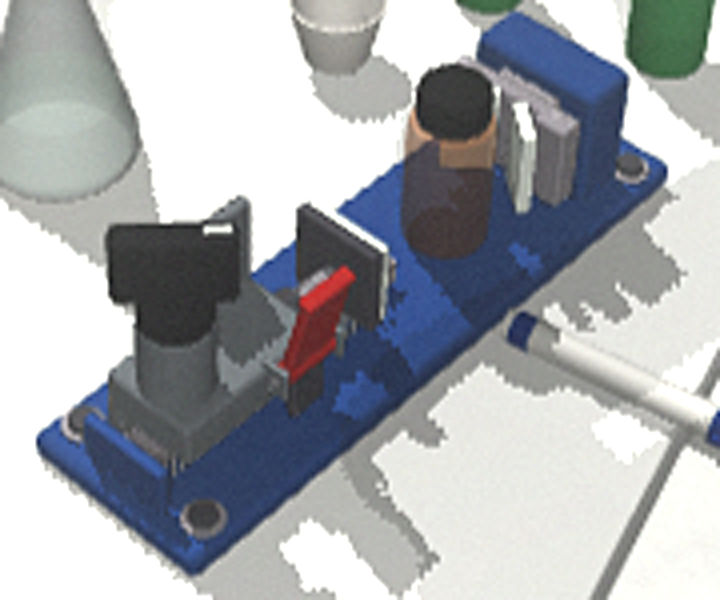

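The crops confirm the brown bottle stands between the pad (355,180) and the V (555,240) in the enlarged top view. Plate corners in that crop are (118,30), (730,210), (685,390) and (65,208). The bar runs (105,50) to (165,140), so the knob is near 0.65 rad.

```bash
python3 - <<'E'
from h import *
p,d,c=load('top0')
M=R.from_euler('xyz',c['rotation']).as_matrix(); o=np.array(c['position'])
def pl(X,Y,z,s=4.4,u0=220,v0=220):
    r=M@np.array([(u0+X/s-c['cx'])/c['fx'],(v0+Y/s-c['cy'])/c['fy'],1]); return (o+r*(z-o[2])/r[2])
C=np.array([pl(*q,.012) for q in[(118,30),(730,210),(685,390),(65,208)]])[:,:2]
L=np.array([[-140,42],[140,42],[140,-42],[-140,-42]])/1e3
H=(L.T@(C-C.mean(0))); yaw=np.arctan2(H[0,1]-H[1,0],H[0,0]+H[1,1]); t=C.mean(0)
Rm=np.array([[np.cos(yaw),-np.sin(yaw)],[np.sin(yaw),np.cos(yaw)]])
print('vise',t,yaw,'res mm',1e3*((C-t)@Rm-L)); np.save('vise.npy',[*t,yaw])
P=cloud(d,c); V=(P[...,:2]-t)@Rm; Z=P[...,2]
reg=(abs(V[...,0])<.15)&(abs(V[...,1])<.045)
hsv=cv2.cvtColor(p,cv2.COLOR_BGR2HSV)
def rep(n,m):
    m=m&reg; print(n,m.sum(),'x',np.percentile(V[m][:,0]*1e3,[3,50,97]).round(1),'y',np.percentile(V[m][:,1]*1e3,[3,50,97]).round(1),'z',np.percentile(Z[m]*1e3,[3,50,97]).round(1))
    return m
red=((hsv[...,0]<8)|(hsv[...,0]>172))&(hsv[...,1]>150)
rep('red top',red&(Z>.075)); k=rep('knob',(Z>.108)); rep('cap',(Z>.082)&(Z<.096)&(V[...,0]>-.01)&(V[...,0]<.06))
rep('post',(Z>.075)&(Z<.09)&(V[...,1]>.01)&(V[...,0]<-.02))
rep('fixed',(Z>.06)&(V[...,0]>.06))
print('kangle',[cv2.minAreaRect((V[k]*1e3).astype(np.float32))])
# tool pose now in vise
s=get_state(); T=R.from_euler('xyz',s['ee_rot']).as_matrix(); print(T.round(3))
E
```

```text
vise [0.54629527 0.00859077] -1.8384701679699487 res mm [[ 0.99435194 -1.44368049]
 [-2.85849904 -2.59550755]
 [-1.42139772  2.03626342]
 [ 3.28554481  2.00292462]]
red top 47 x [-75.9 -64.7 -53.6] y [-33.8 -31.1 -28.3] z [81.8 84.2 87.1]
knob 188 x [-122.1 -105.3  -89.6] y [-15.6  -0.4  15.5] z [111.4 118.7 122. ]
cap 209 x [29.7 42.  54.1] y [-12.   -0.1  12.2] z [85.2 89.1 92.3]
post 78 x [-108.   -66.6  -52.3] y [11.8 18.5 23. ] z [76.3 83.6 88.6]
fixed 727 x [ 67.7  97.9 115.8] y [-28.   -1.5  27.3] z [60.3 65.9 69.8]
kangle [((-106.3544692993164, 0.53192138671875), (11.838560104370117, 43.66004180908203), 46.08620834350586)]
[[-0.922  0.388 -0.001]
 [ 0.388  0.922 -0.002]
 [ 0.    -0.002 -1.   ]]
```

```bash
cat >> h.py <<'E'
def goal(vx,vy,z,dyaw=np.pi,ref=None):
    """delta (mm, rad, tool axes) to TCP at vise-frame mm, height z mm, tool-x at vise yaw+dyaw"""
    x0,y0,yaw=np.load('vise.npy'); s=get_state()
    T=R.from_euler('xyz',s['ee_rot']); p=np.array([x0,y0,0])+R.from_euler('z',yaw).apply([vx/1e3,vy/1e3,z/1e3])
    G=R.from_euler('z',yaw+dyaw)*R.from_euler('x',np.pi)
    print('t',s['time_s'],'d',(T.inv().apply(p-s['tcp_pos'])*1e3).round(1),'rot',(T.inv()*G).as_rotvec().round(3))
def tcpv():
    x0,y0,yaw=np.load('vise.npy'); s=get_state(); q=R.from_euler('z',-yaw).apply(s['tcp_pos']-[x0,y0,0])*1e3
    print('vise tcp',q.round(1),'F',R.from_euler('z',-yaw).apply(s['ft_force']).round(1),'w',round(s['width']*1e3,1),'g',s['grip_force'],'t',s['time_s'])
E
python3 -c "
from h import *
goal(-64,0,150)"
```

```text
t 0.1 d [-491.8 -290.6   80.7] rot [-2.00e-03  1.00e-03  1.44e+00]
```

Emit:
play_rows --deltas '[{"x": -492,"y": -291,"z": 81,"rz": 1.44},{"x": -492,"y": -291,"z": 81,"rz": 1.44},{"x": -492,"y": -291,"z": 81,"rz": 1.44},{"x": -492,"y": -291,"z": 81,"rz": 1.44},{"x": -492,"y": -291,"z": 81,"rz": 1.44}]' --hand 1

```text
invalid input at $.deltas[0]: expected keys x, y, z, rx, ry, rz
```

```bash
python3 -c "
from h import *
goal(-64,0,150);print(get_state()['joints'])"
```

```text
t 0.1 d [-491.8 -290.6   80.7] rot [-2.00e-03  1.00e-03  1.44e+00]
[ 1.02150229e+00  2.07352084e-01  1.54282503e+00 -7.87701835e-06
  1.39350155e+00 -1.50497765e-01]
```

Emit:
play_rows --deltas '[{"x": -492,"y": -291,"z": 81,"rx": 0,"ry": 0,"rz": 1.44},{"x": -492,"y": -291,"z": 81,"rx": 0,"ry": 0,"rz": 1.44},{"x": -492,"y": -291,"z": 81,"rx": 0,"ry": 0,"rz": 1.44},{"x": -492,"y": -291,"z": 81,"rx": 0,"ry": 0,"rz": 1.44},{"x": -492,"y": -291,"z": 81,"rx": 0,"ry": 0,"rz": 1.44}]' --hand 1

```text
time_s: 0.52
tcp_pos: [0.3464, 0.3624, 0.2013]
ee_rot: [-3.141, 0.0, 2.112]
ft_force: [1.0, 0.5, 0.1]
width: 0.0853
grip_force: 0.0
```

```bash
python3 -c "
from h import *
goal(-64,0,150);print(get_state()['joints'])"
```

```text
t 0.5167 d [-362.1   35.2   51.4] rot [-0.001  0.     0.809]
[ 6.35242609e-01  7.76891444e-02  1.75226506e+00 -7.70955200e-05
  1.31237092e+00  9.35606489e-02]
```

Emit:
play_rows --deltas '[{"x": -350,"y": 35,"z": 50,"rx": 0,"ry": 0,"rz": 0.8},{"x": -350,"y": 35,"z": 50,"rx": 0,"ry": 0,"rz": 0.8},{"x": -350,"y": 35,"z": 50,"rx": 0,"ry": 0,"rz": 0.8},{"x": -350,"y": 35,"z": 50,"rx": 0,"ry": 0,"rz": 0.8},{"x": -350,"y": 35,"z": 50,"rx": 0,"ry": 0,"rz": 0.8}]'

```text
time_s: 0.93
tcp_pos: [0.4709, 0.1977, 0.1722]
ee_rot: [-3.141, 0.0, 1.487]
ft_force: [0.7, 0.6, -0.1]
width: 0.0852
grip_force: 0.0
```

```bash
python3 -c "
from h import *
goal(-64,0,150)"
```

```text
t 0.9333 d [-119.1  102.7   22.1] rot [-0.     0.     0.183]
```

Emit:
play_rows --deltas '[{"x": -117,"y": 100,"z": 21,"rx": 0,"ry": 0,"rz": 0.17},{"x": -117,"y": 100,"z": 21,"rx": 0,"ry": 0,"rz": 0.17},{"x": -117,"y": 100,"z": 21,"rx": 0,"ry": 0,"rz": 0.17},{"x": -117,"y": 100,"z": 21,"rx": 0,"ry": 0,"rz": 0.17},{"x": -117,"y": 100,"z": 21,"rx": 0,"ry": 0,"rz": 0.17}]'

```text
time_s: 1.35
tcp_pos: [0.5635, 0.0699, 0.1505]
ee_rot: [3.141, 0.002, 1.317]
ft_force: [-0.6, 1.3, 0.5]
width: 0.0854
grip_force: 0.0
```

```bash
python3 - <<'E'
from h import *
goal(-64,0,150)
p,d,c=snap('wrist','w0'); print(c)
P=cloud(d,c); x0,y0,yaw=np.load('vise.npy')
V=R.from_euler('z',-yaw).apply((P-[x0,y0,0]).reshape(-1,3)).reshape(P.shape)*1e3
hsv=cv2.cvtColor(p,cv2.COLOR_BGR2HSV); ok=(d>0.03)
def rep(n,m): m=m&ok; print(n,m.sum(), *[np.percentile(V[m][:,i],[3,50,97]).round(1) for i in range(3)]) if (m&ok).sum() else print(n,0)
X,Y,Z=V[...,0],V[...,1],V[...,2]
red=((hsv[...,0]<8)|(hsv[...,0]>172))&(hsv[...,1]>150)
rep('red',red&(Z>60)); rep('post',(Z>70)&(Z<95)&(Y>8)&(X<-40)&(X>-85)); rep('knob',(Z>110)&(Z<127)&(X<-70)&(abs(Y)<30));rep('cap',(Z>82)&(Z<96)&(X>10)&(X<60)&(abs(Y)<25))
rep('pad',(Z>45)&(Z<68)&(X>-45)&(X<10)&(abs(Y)<25))
cv2.imwrite('pics/w0b.png',cv2.convertScaleAbs(p,alpha=1.6))
E
```

```text
t 1.35 d [ 0.3 -0.3  0.5] rot [0.001 0.002 0.014]
{'fx': 361.36621493105474, 'fy': 361.36621493105474, 'cx': 319.88916308437496, 'cy': 239.13848510846546, 'position': array([0.58170152, 0.14088551, 0.29264867]), 'rotation': array([ 2.84807061e+00, -1.55406342e-03, -2.54802956e-01])}
red 881 [-79.  -68.3 -55.1] [-59.5 -28.8  59.9] [ 61.5  83.9 240.4]
post 692 [-77.7 -63.4 -40.2] [ 15.9  19.7 158.2] [70.7 83.1 85.4]
knob 2230 [-123.1 -108.   -91.9] [-15.2   0.3  15.2] [114.8 119.3 120.8]
cap 1291 [27.9 37.7 50.7] [-13.1  -0.2  12.1] [83.  89.4 90.6]
pad 1079 [-25.4 -23.6 -15.9] [-18.5   0.3  18. ] [46.1 58.3 60.4]
```

View pics/w0b.png

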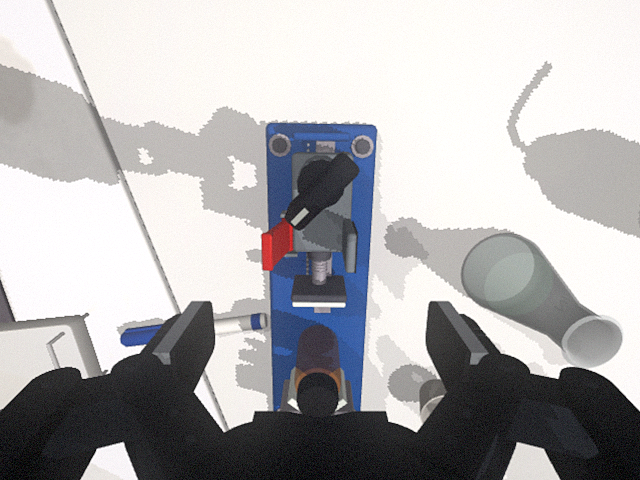

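Emit:
play_rows --deltas '[{"x": 1.5,"y": 0,"z": 40,"rx": 0,"ry": 0,"rz": 0.014},{"x": 1.5,"y": 0,"z": 70,"rx": 0,"ry": 0,"rz": 0.014},{"x": 1.5,"y": 0,"z": 90,"rx": 0,"ry": 0,"rz": 0.014},{"x": 1.5,"y": 0,"z": 97,"rx": 0,"ry": 0,"rz": 0.014},{"x": 1.5,"y": 0,"z": 97,"rx": 0,"ry": 0,"rz": 0.014}]'

```text
time_s: 1.82
tcp_pos: [0.5584, 0.0776, 0.0523]
ee_rot: [-3.136, 0.001, 1.31]
ft_force: [0.3, -0.2, -0.1]
width: 0.0853
grip_force: 0.0
```

```bash
python3 - <<'E'
from h import *
tcpv(); goal(-65.5,0,53)
p,d,c=snap('wrist','w1'); cv2.imwrite('pics/w1b.png',cv2.convertScaleAbs(p,alpha=1.6)); 
snap('side','s2')
E
```

```text
vise tcp [-69.8  -6.6  52.3] F [ 0.1  0.3 -0.1] w 85.3 g 0.0 t 1.8167
t 1.8167 d [-4.3  6.5 -0.7] rot [-0.006  0.001  0.007]
```

View pics/w1b.png

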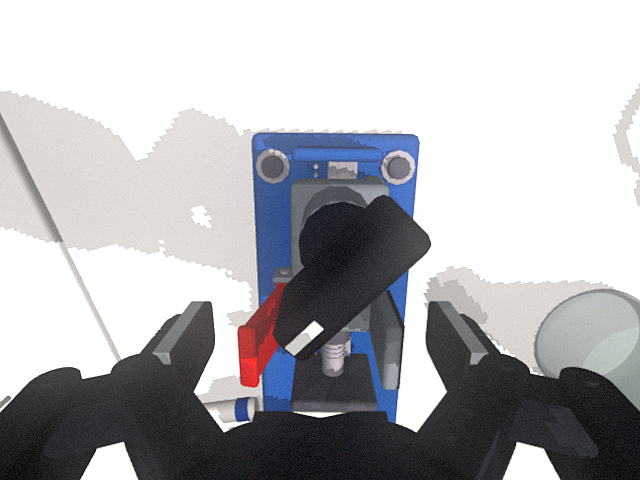

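The wrist view shows the lever (255,340) and post (392,340) both between the open pads (200,330) and (440,330), shifted about 6 mm toward the post. I'll correct that and let the arm settle.

Emit:
play_rows --deltas '[{"x": -4,"y": 6.5,"z": -0.7,"rx": 0,"ry": 0,"rz": 0},{"x": -4,"y": 6.5,"z": -0.7,"rx": 0,"ry": 0,"rz": 0},{"x": -4,"y": 6.5,"z": -0.7,"rx": 0,"ry": 0,"rz": 0},{"x": -4,"y": 6.5,"z": -0.7,"rx": 0,"ry": 0,"rz": 0}]'

```text
time_s: 2.25
tcp_pos: [0.5676, 0.0709, 0.0567]
ee_rot: [3.139, -0.001, 1.308]
ft_force: [-0.4, -0.2, -0.1]
width: 0.0854
grip_force: 0.0
```

```bash
python3 - <<'E'
from h import *
tcpv(); goal(-65.5,0,53)
p,d,c=snap('wrist','w2')
P=cloud(d,c); x0,y0,yaw=np.load('vise.npy')
V=R.from_euler('z',-yaw).apply((P-[x0,y0,0]).reshape(-1,3)).reshape(P.shape)*1e3
hsv=cv2.cvtColor(p,cv2.COLOR_BGR2HSV); ok=(d>0.03)
def rep(n,m): m=m&ok; print(n,m.sum(), *[np.percentile(V[m][:,i],[3,50,97]).round(1) for i in range(3)]) if (m&ok).sum() else print(n,0)
X,Y,Z=V[...,0],V[...,1],V[...,2]
red=((hsv[...,0]<8)|(hsv[...,0]>172))&(hsv[...,1]>150)
rep('red',red&(Z>65)&(Y<0)); rep('post',(Z>78)&(Z<90)&(Y>8)&(Y<35)&(X<-40)&(X>-90)); rep('knob',(Z>116)&(Z<125)&(X<-70)&(abs(Y)<30)); rep('pad',(Z>45)&(Z<68)&(X>-45)&(X<10)&(abs(Y)<25))
for a,b in((.14-.28,0),):
  pass
m=ok&(hsv[...,0]>100)&(hsv[...,0]<130)&(hsv[...,1]>130)&(abs(Z-12)<4)&(X<-80)
for lo in(-140,-125,-110,-95):
  k=m&(X>lo)&(X<lo+15); print(lo,np.percentile(V[k][:,1],[1,99]).round(1),k.sum())
E
```

```text
vise tcp [-65.7   4.1  56.7] F [ 0.3 -0.3 -0.1] w 85.4 g 0.0 t 2.25
t 2.25 d [-0.2 -4.1  3.7] rot [ 0.002 -0.001  0.005]
red 1631 [-77.1 -64.4 -55. ] [-34.9 -30.1 -26.3] [67.6 84.  85.8]
post 1339 [-77.8 -67.3 -53.7] [15.9 18.9 22.5] [78.9 84.  85.5]
knob 8323 [-123.4 -109.   -92.9] [-14.6   1.1  15.2] [116.9 119.4 120.7]
pad 2942 [-25.7 -24.5 -16. ] [-18.5  -0.2  18.1] [45.9 57.7 60.2]
-140 [-39.6  41.2] 1275
-125 [-40.2  41.3] 1483
-110 [-40.3  41.2] 1305
-95 [-40.4  41.4] 1104
```

Emit:
play_rows --deltas '[{"x": 0,"y": 0,"z": 0,"rx": 0,"ry": 0,"rz": 0},{"x": 0,"y": 0,"z": 0,"rx": 0,"ry": 0,"rz": 0},{"x": 0,"y": 0,"z": 0,"rx": 0,"ry": 0,"rz": 0}]'

```text
time_s: 2.55
tcp_pos: [0.5665, 0.0711, 0.0554]
ee_rot: [-3.141, 0.0, 1.309]
ft_force: [0.1, 0.2, -0.1]
width: 0.0852
grip_force: 0.0
```

```bash
python3 - <<'E'
from h import *
tcpv(); goal(-65.5,0,53)
E
```

```text
vise tcp [-65.6   2.9  55.4] F [-0.2  0.1 -0.1] w 85.2 g 0.0 t 2.55
t 2.55 d [-0.1 -2.9  2.4] rot [-0.     0.     0.006]
```

Emit:
play_rows --deltas '[{"x": 0,"y": -2.5,"z": 2,"rx": 0,"ry": 0,"rz": 0},{"x": 0,"y": -2.5,"z": 2,"rx": 0,"ry": 0,"rz": 0},{"x": 0,"y": -2.5,"z": 2,"rx": 0,"ry": 0,"rz": 0},{"x": 0,"y": -2.5,"z": 2,"rx": 0,"ry": 0,"rz": 0},{"x": 0,"y": -2.5,"z": 2,"rx": 0,"ry": 0,"rz": 0}]'

```text
time_s: 2.97
tcp_pos: [0.5642, 0.0717, 0.0534]
ee_rot: [3.142, 0.0, 1.309]
ft_force: [0.7, -0.4, 0.8]
width: 0.0854
grip_force: 0.0
```

Emit:
play_rows --deltas '[{"x": 0,"y": 0,"z": 0,"rx": 0,"ry": 0,"rz": 0},{"x": 0,"y": 0,"z": 0,"rx": 0,"ry": 0,"rz": 0},{"x": 0,"y": 0,"z": 0,"rx": 0,"ry": 0,"rz": 0},{"x": 0,"y": 0,"z": 0,"rx": 0,"ry": 0,"rz": 0},{"x": 0,"y": 0,"z": 0,"rx": 0,"ry": 0,"rz": 0}]' --hand -1

```text
time_s: 3.38
tcp_pos: [0.5622, 0.0721, 0.0533]
ee_rot: [-3.137, 0.001, 1.308]
ft_force: [-6.9, 1.6, 4.7]
width: 0.0463
grip_force: 65.9
```

```bash
python3 - <<'E'
from h import *
tcpv(); goal(-65.5,0,53)
E
```

```text
vise tcp [-65.5  -1.4  53.3] F [ 0.3 -7.1  4.7] w 46.3 g 65.86334109306335 t 3.3833
t 3.3833 d [0.  1.4 0.3] rot [-0.004  0.001  0.005]
```

Emit:
play_rows --deltas '[{"x": 0,"y": -1.2,"z": 0,"rx": 0,"ry": 0,"rz": 0},{"x": 0,"y": -1.2,"z": 0,"rx": 0,"ry": 0,"rz": 0},{"x": -4,"y": -1.2,"z": 0,"rx": 0,"ry": 0,"rz": 0},{"x": -9,"y": -1.2,"z": 0,"rx": 0,"ry": 0,"rz": 0},{"x": -14,"y": -1.2,"z": 0,"rx": 0,"ry": 0,"rz": 0}]'

```text
time_s: 3.8
tcp_pos: [0.5586, 0.0589, 0.0533]
ee_rot: [-3.14, -0.001, 1.309]
ft_force: [-4.0, 3.2, 2.6]
width: 0.0462
grip_force: 65.8
```

Emit:
play_rows --deltas '[{"x": -5,"y": 0,"z": 0,"rx": 0,"ry": 0,"rz": 0},{"x": -10,"y": 0,"z": 0,"rx": 0,"ry": 0,"rz": 0},{"x": -14,"y": 0,"z": 0,"rx": 0,"ry": 0,"rz": 0},{"x": -16,"y": 0,"z": 0,"rx": 0,"ry": 0,"rz": 0},{"x": -17,"y": 0,"z": 0,"rx": 0,"ry": 0,"rz": 0}]'

```text
time_s: 4.22
tcp_pos: [0.5539, 0.042, 0.0533]
ee_rot: [-3.139, -0.0, 1.308]
ft_force: [-4.7, 3.0, 3.5]
width: 0.0462
grip_force: 65.8
```

```bash
python3 - <<'E'
from h import *
tcpv(); goal(-25,0,53)
E
```

```text
vise tcp [-34.2  -1.5  53.3] F [-1.7 -5.3  3.5] w 46.2 g 65.76913833618164 t 4.2167
t 4.2167 d [-9.3  1.5  0.3] rot [-0.002 -0.     0.005]
```

Emit:
play_rows --deltas '[{"x": -2,"y": 0,"z": 0,"rx": 0,"ry": 0,"rz": 0},{"x": -4,"y": 0,"z": 0,"rx": 0,"ry": 0,"rz": 0},{"x": -6,"y": 0,"z": 0,"rx": 0,"ry": 0,"rz": 0},{"x": -8,"y": 0,"z": 0,"rx": 0,"ry": 0,"rz": 0},{"x": -10,"y": 0,"z": 0,"rx": 0,"ry": 0,"rz": 0}]'

```text
time_s: 4.63
tcp_pos: [0.5513, 0.0327, 0.0533]
ee_rot: [-3.139, -0.001, 1.308]
ft_force: [-4.0, 4.5, 3.9]
width: 0.0463
grip_force: 65.7
```

```bash
python3 - <<'E'
from h import *
tcpv()
p,d,c=snap('side','s3'); p2,_,_=snap('top','t3')
a=cv2.resize(p[210:360,285:465],(400,333),interpolation=cv2.INTER_CUBIC); b=cv2.resize(p2[210:330,230:410],(400,267)); cv2.imwrite('pics/s3b.png',cv2.convertScaleAbs(np.hstack([a,cv2.copyMakeBorder(b,0,66,0,0,0)]),alpha=2))
E
```

```text
vise tcp [-24.6  -1.5  53.3] F [-3.3 -5.   3.9] w 46.3 g 65.65922141075134 t 4.6333
```

View pics/s3b.png

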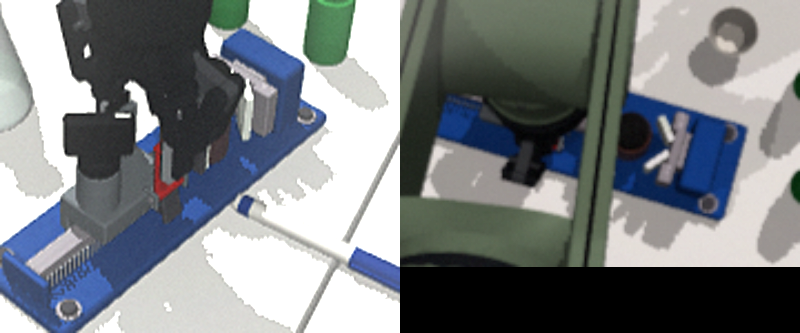

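The side view shows the pad next to the bottle. The top view shows the bottle (633,130) still short of the V (662,145), so I continue slowly with force checks.

Emit:
play_rows --deltas '[{"x": -1.5,"y": 0,"z": 0,"rx": 0,"ry": 0,"rz": 0},{"x": -3,"y": 0,"z": 0,"rx": 0,"ry": 0,"rz": 0},{"x": -4.5,"y": 0,"z": 0,"rx": 0,"ry": 0,"rz": 0},{"x": -6,"y": 0,"z": 0,"rx": 0,"ry": 0,"rz": 0},{"x": -7,"y": 0,"z": 0,"rx": 0,"ry": 0,"rz": 0}]'

```text
time_s: 5.15
tcp_pos: [0.5494, 0.0259, 0.0533]
ee_rot: [-3.139, -0.0, 1.308]
ft_force: [-4.3, 3.7, 4.6]
width: 0.0462
grip_force: 65.7
```

Emit:
play_rows --deltas '[{"x": -1,"y": 0,"z": 0,"rx": 0,"ry": 0,"rz": 0},{"x": -1,"y": 0,"z": 0,"rx": 0,"ry": 0,"rz": 0}]'

```text
time_s: 5.32
tcp_pos: [0.5491, 0.0248, 0.0533]
ee_rot: [-3.139, -0.0, 1.308]
ft_force: [-4.6, 2.9, 4.3]
width: 0.046
grip_force: 65.7
```

```bash
python3 - <<'E'
from h import *
tcpv()
E
```

```text
vise tcp [-16.4  -1.6  53.3] F [-1.5 -5.2  4.3] w 46.0 g 65.66624879837036 t 5.3167
```

Emit:
play_rows --deltas '[{"x": -1,"y": 0,"z": 0,"rx": 0,"ry": 0,"rz": 0},{"x": -2,"y": 0,"z": 0,"rx": 0,"ry": 0,"rz": 0},{"x": -2,"y": 0,"z": 0,"rx": 0,"ry": 0,"rz": 0}]'

```text
time_s: 5.57
tcp_pos: [0.5486, 0.0229, 0.0533]
ee_rot: [-3.139, -0.0, 1.308]
ft_force: [-5.0, 3.1, 4.7]
width: 0.046
grip_force: 65.7
```

Emit:
play_rows --deltas '[{"x": -1,"y": 0,"z": 0,"rx": 0,"ry": 0,"rz": 0},{"x": -1,"y": 0,"z": 0,"rx": 0,"ry": 0,"rz": 0},{"x": -1,"y": 0,"z": 0,"rx": 0,"ry": 0,"rz": 0}]'

```text
time_s: 5.82
tcp_pos: [0.5483, 0.022, 0.0533]
ee_rot: [-3.139, -0.0, 1.309]
ft_force: [-3.9, 2.9, 3.2]
width: 0.0461
grip_force: 65.7
```

Force is still at the friction baseline, so I continue in 1 mm steps.

Emit:
play_rows --deltas '[{"x": -1,"y": 0,"z": 0,"rx": 0,"ry": 0,"rz": 0},{"x": -1,"y": 0,"z": 0,"rx": 0,"ry": 0,"rz": 0},{"x": -1,"y": 0,"z": 0,"rx": 0,"ry": 0,"rz": 0}]'

```text
time_s: 6.07
tcp_pos: [0.5482, 0.0214, 0.0533]
ee_rot: [-3.139, -0.001, 1.309]
ft_force: [-2.9, 3.3, 3.0]
width: 0.0462
grip_force: 65.8
```

Emit:
play_rows --deltas '[{"x": -1,"y": 0,"z": 0,"rx": 0,"ry": 0,"rz": 0},{"x": -1,"y": 0,"z": 0,"rx": 0,"ry": 0,"rz": 0},{"x": -1,"y": 0,"z": 0,"rx": 0,"ry": 0,"rz": 0}]'

```text
time_s: 6.32
tcp_pos: [0.5481, 0.0212, 0.0533]
ee_rot: [-3.139, -0.002, 1.308]
ft_force: [-2.5, 5.8, 3.3]
width: 0.0462
grip_force: 65.8
```

Emit:
play_rows --deltas '[{"x": -1,"y": 0,"z": 0,"rx": 0,"ry": 0,"rz": 0},{"x": -1,"y": 0,"z": 0,"rx": 0,"ry": 0,"rz": 0},{"x": -1,"y": 0,"z": 0,"rx": 0,"ry": 0,"rz": 0}]'

```text
time_s: 6.57
tcp_pos: [0.5481, 0.021, 0.0533]
ee_rot: [-3.139, -0.004, 1.309]
ft_force: [-2.8, 8.6, 2.2]
width: 0.0462
grip_force: 65.8
```

```bash
python3 - <<'E'
from h import *
tcpv()
E
```

```text
vise tcp [-12.5  -1.6  53.3] F [-7.6 -5.   2.2] w 46.2 g 65.77789664268494 t 6.5667
```

```bash
python3 - <<'E'
from h import *
tcpv()
p,d,c=snap('top','t4'); P=cloud(d,c); x0,y0,yaw=np.load('vise.npy')
V=R.from_euler('z',-yaw).apply((P-[x0,y0,0]).reshape(-1,3)).reshape(P.shape)*1e3
m=(V[...,2]>84)&(V[...,2]<96)&(V[...,0]>25)&(V[...,0]<75)&(abs(V[...,1])<25)&(p.max(-1)<40)
print(m.sum(),np.percentile(V[m],[3,50,97],axis=0).round(1))
E
```

```text
vise tcp [-12.5  -1.6  53.3] F [-7.6 -5.   2.2] w 46.2 g 65.77789664268494 t 6.5667
106 [[ 54.  -11.5  86.6]
 [ 60.1   0.6  89.5]
 [ 67.1  12.9  93.3]]
```

Emit:
play_rows --deltas '[{"x": 0,"y": 0,"z": 0,"rx": 0,"ry": 0,"rz": 0},{"x": 0,"y": 0,"z": 0,"rx": 0,"ry": 0,"rz": 0},{"x": 0,"y": 0,"z": 0,"rx": 0,"ry": 0,"rz": 0},{"x": 0,"y": 0,"z": 0,"rx": 0,"ry": 0,"rz": 0},{"x": 0,"y": 0,"z": 0,"rx": 0,"ry": 0,"rz": 0}]' --hand 1

```text
time_s: 7.03
tcp_pos: [0.55, 0.0181, 0.0541]
ee_rot: [3.139, 0.0, 1.309]
ft_force: [-0.4, -0.6, 0.7]
width: 0.0856
grip_force: 0.0
```

Emit:
play_rows --deltas '[{"x": 0,"y": 0,"z": -40,"rx": 0,"ry": 0,"rz": 0},{"x": 0,"y": 0,"z": -75,"rx": 0,"ry": 0,"rz": 0},{"x": 0,"y": 0,"z": -95,"rx": 0,"ry": 0,"rz": 0},{"x": 0,"y": 0,"z": -95,"rx": 0,"ry": 0,"rz": 0}]'

```text
time_s: 7.37
tcp_pos: [0.554, 0.0179, 0.1552]
ee_rot: [3.128, -0.002, 1.309]
ft_force: [0.4, -0.7, 0.7]
width: 0.0852
grip_force: 0.0
```

```bash
python3 - <<'E'
from h import *
tcpv()
p,d,c=snap('wrist','w4'); P=cloud(d,c); x0,y0,yaw=np.load('vise.npy')
V=R.from_euler('z',-yaw).apply((P-[x0,y0,0]).reshape(-1,3)).reshape(P.shape)*1e3
X,Y,Z=V[...,0],V[...,1],V[...,2]
hsv=cv2.cvtColor(p,cv2.COLOR_BGR2HSV); ok=d>.03
m=ok&(Z>116)&(Z<124)&(X<-20)&(abs(Y)<30)
print('knob',m.sum(),np.percentile(V[m],[3,50,97],axis=0).round(1),cv2.minAreaRect(V[m][:,:2].astype(np.float32)))
red=ok&((hsv[...,0]<8)|(hsv[...,0]>172))&(hsv[...,1]>150)&(Z>65)&(Y<0)
print('red',np.percentile(V[red],[3,50,97],axis=0).round(1))
q=(V[m][:,:2]-V[m][:,:2].mean(0)); w,e=np.linalg.eigh(np.cov(q.T)); print('angle cw',-np.arctan2(e[1,1],e[0,1])%np.pi,V[m].mean(0))
E
```

```text
vise tcp [-11.    5.  155.2] F [0.6 0.6 0.7] w 85.2 g 0.0 t 7.3667
knob 2037 [[-70.5 -15.1 116.9]
 [-55.4   0.4 119.4]
 [-39.5  15.1 120.8]] ((-54.494293212890625, -0.028354644775390625), (12.13691234588623, 43.81867980957031), 46.247196197509766)
red [[-24.5 -56.5  66.2]
 [-15.4 -29.8  83.8]
 [ -2.8 -25.9 240.8]]
angle cw 0.7654308712474927 [-55.29226158   0.30420646 119.2390275 ]
```

```bash
python3 - <<'E'
from h import *
print(get_state()['joints'].round(2)); goal(-54.8,0.1,145,-0.765)
E
```

```text
[-0.12  0.23  1.68 -0.    1.22  0.14]
t 7.4167 d [44.1 -2.9  7.5] rot [ 0.006  0.01  -2.371]
```

Emit:
play_rows --deltas '[{"x": 44,"y": -3,"z": 7,"rx": 0,"ry": 0,"rz": -2.37},{"x": 44,"y": -3,"z": 7,"rx": 0,"ry": 0,"rz": -2.37},{"x": 44,"y": -3,"z": 7,"rx": 0,"ry": 0,"rz": -2.37},{"x": 44,"y": -3,"z": 7,"rx": 0,"ry": 0,"rz": -2.37},{"x": 44,"y": -3,"z": 7,"rx": 0,"ry": 0,"rz": -2.37}]' --hand 0.2

```text
time_s: 7.83
tcp_pos: [0.5564, 0.0622, 0.1397]
ee_rot: [-3.139, -0.001, 1.94]
ft_force: [-0.5, -0.6, -0.6]
width: 0.0511
grip_force: 0.0
```

```bash
python3 - <<'E'
from h import *
print(get_state()['joints'].round(2)); goal(-54.8,0.1,145,-0.765)
E
```

```text
[-0.04  0.27  1.67 -0.    1.21 -0.41]
t 7.8333 d [-2.4  3.9 -5.3] rot [-1.000e-03 -3.000e-03 -1.739e+00]
```

Emit:
play_rows --deltas '[{"x": 0,"y": 0,"z": 0,"rx": 0,"ry": 0,"rz": -1.72},{"x": 0,"y": 0,"z": 0,"rx": 0,"ry": 0,"rz": -1.72},{"x": 0,"y": 0,"z": 0,"rx": 0,"ry": 0,"rz": -1.72},{"x": 0,"y": 0,"z": 0,"rx": 0,"ry": 0,"rz": -1.72},{"x": 0,"y": 0,"z": 0,"rx": 0,"ry": 0,"rz": -1.72}]'

```text
time_s: 8.25
tcp_pos: [0.5564, 0.0619, 0.1398]
ee_rot: [-3.14, -0.002, 2.565]
ft_force: [0.3, 0.1, -0.8]
width: 0.0512
grip_force: 0.0
```

Emit:
play_rows --deltas '[{"x": 0,"y": 0,"z": 0,"rx": 0,"ry": 0,"rz": -1.1},{"x": 0,"y": 0,"z": 0,"rx": 0,"ry": 0,"rz": -1.1},{"x": 0,"y": 0,"z": 0,"rx": 0,"ry": 0,"rz": -1.1},{"x": 0,"y": 0,"z": 0,"rx": 0,"ry": 0,"rz": -1.1},{"x": 0,"y": 0,"z": 0,"rx": 0,"ry": 0,"rz": -1.1}]'

```text
time_s: 8.67
tcp_pos: [0.5564, 0.0619, 0.1398]
ee_rot: [-3.142, -0.002, -3.093]
ft_force: [-0.0, -1.0, 0.3]
width: 0.0511
grip_force: 0.0
```

Emit:
play_rows --deltas '[{"x": 0,"y": 0,"z": 0,"rx": 0,"ry": 0,"rz": -0.47},{"x": 0,"y": 0,"z": 0,"rx": 0,"ry": 0,"rz": -0.47},{"x": 0,"y": 0,"z": 0,"rx": 0,"ry": 0,"rz": -0.47},{"x": 0,"y": 0,"z": 0,"rx": 0,"ry": 0,"rz": -0.47},{"x": 0,"y": 0,"z": 0,"rx": 0,"ry": 0,"rz": -0.47}]'

```text
time_s: 9.08
tcp_pos: [0.5564, 0.0619, 0.1399]
ee_rot: [3.141, -0.002, -2.628]
ft_force: [-0.3, 0.1, -0.7]
width: 0.0513
grip_force: 0.0
```

```bash
python3 - <<'E'
from h import *
print(get_state()['joints'].round(2)); tcpv(); goal(-54.8,0.1,145,-0.765)
E
```

```text
[-0.04  0.27  1.67 -0.    1.21 -2.13]
vise tcp [-54.1  -4.3 139.9] F [-0.  -0.4 -0.7] w 51.3 g 0.0 t 9.0833
t 9.0833 d [-3.6 -2.6 -5.1] rot [ 0.001 -0.002 -0.025]
```

Emit:
play_rows --deltas '[{"x": -3.6,"y": -2.6,"z": 15,"rx": 0,"ry": 0,"rz": -0.025},{"x": -3.6,"y": -2.6,"z": 35,"rx": 0,"ry": 0,"rz": -0.025},{"x": -3.6,"y": -2.6,"z": 44,"rx": 0,"ry": 0,"rz": -0.025},{"x": -3.6,"y": -2.6,"z": 47,"rx": 0,"ry": 0,"rz": -0.025},{"x": -3.6,"y": -2.6,"z": 47,"rx": 0,"ry": 0,"rz": -0.025}]'

```text
time_s: 9.5
tcp_pos: [0.5603, 0.0616, 0.0928]
ee_rot: [3.14, -0.003, -2.606]
ft_force: [0.1, 0.1, -0.3]
width: 0.0513
grip_force: 0.0
```

Emit:
play_rows --deltas '[{"x": 0,"y": 0,"z": 0,"rx": 0,"ry": 0,"rz": 0},{"x": 0,"y": 0,"z": 0,"rx": 0,"ry": 0,"rz": 0}]'

```text
time_s: 9.67
tcp_pos: [0.5625, 0.0616, 0.0954]
ee_rot: [-3.141, 0.001, -2.605]
ft_force: [0.9, -0.3, -0.2]
width: 0.0517
grip_force: 0.0
```

```bash
python3 - <<'E'
from h import *
tcpv(); goal(-54.8,0.1,92,-0.765)
E
```

```text
vise tcp [-55.4   1.6  95.4] F [ 0.   0.9 -0.2] w 51.7 g 0.0 t 9.6667
t 9.6667 d [1.5 0.7 3.4] rot [-0.001  0.001 -0.001]
```

Emit:
play_rows --deltas '[{"x": 1.2,"y": 0.6,"z": 2.5,"rx": 0,"ry": 0,"rz": 0},{"x": 1.2,"y": 0.6,"z": 2.5,"rx": 0,"ry": 0,"rz": 0},{"x": 1.2,"y": 0.6,"z": 2.5,"rx": 0,"ry": 0,"rz": 0},{"x": 1.2,"y": 0.6,"z": 2.5,"rx": 0,"ry": 0,"rz": 0}]'

```text
time_s: 10.0
tcp_pos: [0.5605, 0.0616, 0.0923]
ee_rot: [-3.141, 0.001, -2.604]
ft_force: [-0.1, 0.2, -0.5]
width: 0.0511
grip_force: 0.0
```

Emit:
play_rows --deltas '[{"x": 0,"y": 0,"z": 0,"rx": 0,"ry": 0,"rz": 0},{"x": 0,"y": 0,"z": 0,"rx": 0,"ry": 0,"rz": 0},{"x": 0,"y": 0,"z": 0,"rx": 0,"ry": 0,"rz": 0},{"x": 0,"y": 0,"z": 0,"rx": 0,"ry": 0,"rz": 0},{"x": 0,"y": 0,"z": 0,"rx": 0,"ry": 0,"rz": 0}]' --hand -1

```text
time_s: 10.42
tcp_pos: [0.5606, 0.0615, 0.0922]
ee_rot: [-3.141, 0.0, -2.604]
ft_force: [0.3, -0.7, 1.2]
width: 0.0112
grip_force: 59.1
```

```bash
python3 - <<'E'
from h import *
tcpv(); goal(-54.8,0.1,92,-0.765); print(get_state()['ft_torque'])
E
```

```text
vise tcp [-54.8  -0.2  92.2] F [0.6 0.5 1.2] w 11.2 g 59.106563329696655 t 10.4167
t 10.4167 d [-0.2 -0.2  0.2] rot [-0.     0.    -0.001]
[-0.08400051  0.01167736 -0.01240891]
```

Emit:
play_rows --deltas '[{"x": -0.7,"y": 0.7,"z": 0,"rx": 0,"ry": 0,"rz": 0},{"x": -1.4,"y": 1.4,"z": 0,"rx": 0,"ry": 0,"rz": 0},{"x": -2.2,"y": 2.1,"z": 0,"rx": 0,"ry": 0,"rz": 0},{"x": -2.2,"y": 2.1,"z": 0,"rx": 0,"ry": 0,"rz": 0}]'

```text
time_s: 10.75
tcp_pos: [0.5608, 0.0624, 0.0921]
ee_rot: [-3.139, -0.003, -2.604]
ft_force: [-2.1, -7.0, 3.7]
width: 0.0113
grip_force: 59.5
```

```bash
python3 - <<'E'
from h import *
tcpv(); print(get_state()['ft_torque'])
E
```

```text
vise tcp [-55.8  -0.2  92.1] F [ 7.3 -0.2  3.7] w 11.3 g 59.46243345737457 t 10.75
[-1.0750291   0.33509274 -0.01544587]
```

Emit:
play_rows --deltas '[{"x": -0.8,"y": 0.8,"z": 0,"rx": 0,"ry": 0,"rz": 0},{"x": -0.8,"y": 0.8,"z": 0,"rx": 0,"ry": 0,"rz": 0},{"x": -0.8,"y": 0.8,"z": 0,"rx": 0,"ry": 0,"rz": 0}]'

```text
time_s: 11.0
tcp_pos: [0.5609, 0.0627, 0.0921]
ee_rot: [-3.138, -0.004, -2.604]
ft_force: [-2.6, -9.6, 3.8]
width: 0.0109
grip_force: 59.6
```

```bash
python3 - <<'E'
from h import *
tcpv(); print(get_state()['ft_torque'])
E
```

```text
vise tcp [-56.   -0.2  92.1] F [9.9 0.1 3.8] w 10.9 g 59.55896258354187 t 11.0
[-1.46715506e+00  4.24414826e-01  1.00119533e-03]
```

Emit:
play_rows --deltas '[{"x": 1,"y": -1,"z": 0,"rx": 0,"ry": 0,"rz": 0},{"x": 2.1,"y": -2,"z": 0,"rx": 0,"ry": 0,"rz": 0},{"x": 2.1,"y": -2,"z": 0,"rx": 0,"ry": 0,"rz": 0}]'

```text
time_s: 11.25
tcp_pos: [0.5607, 0.0621, 0.0921]
ee_rot: [-3.141, -0.0, -2.605]
ft_force: [-1.7, -4.5, 2.7]
width: 0.0109
grip_force: 59.4
```

Emit:
play_rows --deltas '[{"x": 0,"y": 0,"z": 0,"rx": 0,"ry": 0,"rz": 0.08},{"x": 0,"y": 0,"z": 0,"rx": 0,"ry": 0,"rz": 0.16},{"x": 0,"y": 0,"z": 0,"rx": 0,"ry": 0,"rz": 0.2},{"x": 0,"y": 0,"z": 0,"rx": 0,"ry": 0,"rz": 0.2}]'

```text
time_s: 11.58
tcp_pos: [0.5608, 0.0623, 0.0921]
ee_rot: [-3.14, -0.0, -2.805]
ft_force: [-0.9, -5.9, 3.5]
width: 0.0108
grip_force: 59.5
```

```bash
python3 - <<'E'
from h import *
tcpv(); s=get_state();print(s['ft_torque'],s['ee_rot'])
E
```

```text
vise tcp [-55.6  -0.3  92.1] F [5.9 0.7 3.5] w 10.8 g 59.490163922309875 t 11.5833
[-0.71834585  0.23297126 -0.08950121] [-3.14049138e+00 -2.87516018e-04 -2.80465169e+00]
```

Emit:
play_rows --deltas '[{"x": 1.1,"y": -1.6,"z": 0,"rx": 0,"ry": 0,"rz": 0.06},{"x": 1.1,"y": -1.6,"z": 0,"rx": 0,"ry": 0,"rz": 0.12},{"x": 1.1,"y": -1.6,"z": 0,"rx": 0,"ry": 0,"rz": 0.18}]'

```text
time_s: 11.83
tcp_pos: [0.5607, 0.0624, 0.0921]
ee_rot: [3.139, 0.002, -2.986]
ft_force: [0.9, 1.3, 1.3]
width: 0.0111
grip_force: 59.3
```

```bash
cat > st.py <<'E'
from h import *
tcpv(); s=get_state();print('T',s['ft_torque'].round(3),'yaw',s['ee_rot'][2].round(4),'q',round((-1.8385-s['ee_rot'][2])%np.pi,3),'j6',s['joints'][5].round(3),'tau6',s['joint_torque'][5].round(3))
E
python3 st.py
```

```text
vise tcp [-55.7  -0.3  92.1] F [-1.5  0.5  1.3] w 11.1 g 59.31219935417175 t 11.8333
T [ 0.235 -0.073  0.258] yaw -2.9856 q 1.147 j6 -1.772 tau6 -0.332
```

Emit:
play_rows --deltas '[{"x": 0,"y": 0,"z": 0,"rx": 0,"ry": 0,"rz": 0.05}]'

```text
time_s: 11.92
tcp_pos: [0.5608, 0.0625, 0.0922]
ee_rot: [3.139, 0.002, -3.035]
ft_force: [0.1, 1.7, 1.9]
width: 0.0106
grip_force: 59.3
```

```bash
python3 st.py
```

```text
vise tcp [-55.8  -0.3  92.2] F [-1.7 -0.4  1.9] w 10.6 g 59.31666970252991 t 11.9167
T [ 0.237 -0.102  0.303] yaw -3.0353 q 1.197 j6 -1.722 tau6 -0.16
```

Emit:
play_rows --deltas '[{"x": 0,"y": 0,"z": 0,"rx": 0,"ry": 0,"rz": 0.05}]'

```text
time_s: 12.0
tcp_pos: [0.5608, 0.0626, 0.0921]
ee_rot: [3.139, 0.002, -3.085]
ft_force: [0.6, 1.7, 0.8]
width: 0.011
grip_force: 59.3
```

```bash
python3 st.py
```

```text
vise tcp [-55.9  -0.3  92.1] F [-1.8  0.1  0.8] w 11.0 g 59.31193828582764 t 12.0
T [ 0.354 -0.072  0.275] yaw -3.0849 q 1.246 j6 -1.673 tau6 -0.209
```

Emit:
play_rows --deltas '[{"x": 0,"y": 0,"z": 0,"rx": 0,"ry": 0,"rz": 0.05}]'

```text
time_s: 12.08
tcp_pos: [0.5608, 0.0627, 0.0922]
ee_rot: [3.139, 0.002, -3.135]
ft_force: [0.9, 2.7, 1.3]
width: 0.011
grip_force: 59.3
```

```bash
python3 st.py
```

```text
vise tcp [-56.1  -0.3  92.2] F [-2.8  0.1  1.3] w 11.0 g 59.30259883403778 t 12.0833
T [ 0.394 -0.136  0.298] yaw -3.1348 q 1.296 j6 -1.623 tau6 -0.206
```

Emit:
play_rows --deltas '[{"x": -0.2,"y": 0.8,"z": 0,"rx": 0,"ry": 0,"rz": 0.04}]'

```text
time_s: 12.17
tcp_pos: [0.5609, 0.063, 0.0922]
ee_rot: [3.14, 0.001, 3.109]
ft_force: [0.5, -0.7, 2.5]
width: 0.0109
grip_force: 59.4
```

```bash
python3 st.py
```

```text
vise tcp [-56.4  -0.3  92.2] F [0.5 0.6 2.5] w 10.9 g 59.36046659946442 t 12.1667
T [-0.168  0.016  0.306] yaw 3.1088 q 1.336 j6 -1.581 tau6 -0.07
```

Emit:
play_rows --deltas '[{"x": 0,"y": 0,"z": 0,"rx": 0,"ry": 0,"rz": 0.04}]'

```text
time_s: 12.25
tcp_pos: [0.5609, 0.0631, 0.0921]
ee_rot: [3.14, 0.001, 3.069]
ft_force: [1.2, 0.7, 1.7]
width: 0.0109
grip_force: 59.3
```

```bash
python3 st.py
```

```text
vise tcp [-56.4  -0.3  92.1] F [-1.   1.   1.7] w 10.9 g 59.313164949417114 t 12.25
T [0.076 0.004 0.292] yaw 3.0692 q 1.375 j6 -1.542 tau6 -0.087
```

Emit:
play_rows --deltas '[{"x": 0,"y": 0,"z": 0,"rx": 0,"ry": 0,"rz": 0.04}]'

```text
time_s: 12.33
tcp_pos: [0.5609, 0.0631, 0.0921]
ee_rot: [3.139, 0.001, 3.029]
ft_force: [0.9, 1.4, 2.0]
width: 0.0112
grip_force: 59.3
```

```bash
python3 st.py
```

```text
vise tcp [-56.5  -0.3  92.1] F [-1.6  0.5  2. ] w 11.2 g 59.32855725288391 t 12.3333
T [ 0.129 -0.067  0.308] yaw 3.0291 q 1.416 j6 -1.502 tau6 -0.092
```

Emit:
play_rows --deltas '[{"x": -0.3,"y": 2,"z": 0,"rx": 0,"ry": 0,"rz": 0},{"x": -0.6,"y": 4,"z": 0,"rx": 0,"ry": 0,"rz": 0},{"x": -0.6,"y": 4,"z": 0,"rx": 0,"ry": 0,"rz": 0},{"x": -0.6,"y": 4,"z": 0,"rx": 0,"ry": 0,"rz": 0}]'

```text
time_s: 12.67
tcp_pos: [0.5611, 0.0639, 0.0921]
ee_rot: [-3.138, -0.001, 3.031]
ft_force: [-2.2, -6.9, 5.0]
width: 0.0111
grip_force: 59.7
```

```bash
python3 st.py
```

```text
vise tcp [-57.2  -0.3  92.1] F [ 7.3 -0.3  5. ] w 11.1 g 59.74287986755371 t 12.6667
T [-1.202  0.323  0.003] yaw 3.0309 q 1.414 j6 -1.496 tau6 -0.002
```

Emit:
play_rows --deltas '[{"x": -0.2,"y": 1.2,"z": 0,"rx": 0,"ry": 0,"rz": 0},{"x": -0.2,"y": 1.2,"z": 0,"rx": 0,"ry": 0,"rz": 0},{"x": -0.2,"y": 1.2,"z": 0,"rx": 0,"ry": 0,"rz": 0},{"x": -0.2,"y": 1.2,"z": 0,"rx": 0,"ry": 0,"rz": 0}]'

```text
time_s: 13.0
tcp_pos: [0.5612, 0.064, 0.0921]
ee_rot: [-3.136, -0.001, 3.031]
ft_force: [-3.0, -10.5, 5.3]
width: 0.0109
grip_force: 59.9
```

```bash
python3 st.py
```

```text
vise tcp [-57.3  -0.3  92.1] F [11.  -0.1  5.3] w 10.9 g 59.851961731910706 t 13.0
T [-1.573  0.457 -0.025] yaw 3.0307 q 1.414 j6 -1.494 tau6 0.009
```

Emit:
play_rows --deltas '[{"x": 0.6,"y": -4,"z": 0,"rx": 0,"ry": 0,"rz": 0},{"x": 0.6,"y": -4,"z": 0,"rx": 0,"ry": 0,"rz": 0},{"x": 0.6,"y": -4,"z": 0,"rx": 0,"ry": 0,"rz": 0}]'

```text
time_s: 13.25
tcp_pos: [0.561, 0.0633, 0.0921]
ee_rot: [3.141, 0.001, 3.03]
ft_force: [0.1, -0.0, 3.0]
width: 0.0112
grip_force: 59.7
```

```bash
python3 st.py
```

```text
vise tcp [-56.7  -0.3  92.1] F [-0.   0.1  3. ] w 11.2 g 59.724324345588684 t 13.25
T [ 0.03  -0.002  0.039] yaw 3.0295 q 1.415 j6 -1.5 tau6 0.033
```

Emit:
play_rows --deltas '[{"x": 0,"y": 0,"z": 0,"rx": 0,"ry": 0,"rz": 0.05},{"x": 0,"y": 0,"z": 0,"rx": 0,"ry": 0,"rz": 0.1}]'

```text
time_s: 13.42
tcp_pos: [0.561, 0.0634, 0.0921]
ee_rot: [3.141, 0.001, 2.928]
ft_force: [-0.1, 0.7, 3.3]
width: 0.011
grip_force: 59.8
```

```bash
python3 st.py
```

```text
vise tcp [-56.8  -0.3  92.1] F [-0.7 -0.3  3.3] w 11.0 g 59.750447273254395 t 13.4167
T [ 0.131 -0.01   0.331] yaw 2.9283 q 1.516 j6 -1.399 tau6 -0.204
```

Emit:
play_rows --deltas '[{"x": 0,"y": 0,"z": 0,"rx": 0,"ry": 0,"rz": 0.05}]'

```text
time_s: 13.5
tcp_pos: [0.5611, 0.0636, 0.0921]
ee_rot: [3.141, 0.001, 2.878]
ft_force: [0.1, -0.1, 3.9]
width: 0.0108
grip_force: 59.7
```

```bash
python3 st.py
```

```text
vise tcp [-56.9  -0.3  92.1] F [0.  0.1 3.9] w 10.8 g 59.74945306777954 t 13.5
T [ 0.076 -0.035  0.313] yaw 2.8784 q 1.566 j6 -1.348 tau6 -0.17
```

Emit:
play_rows --deltas '[{"x": 0,"y": 0,"z": 0,"rx": 0,"ry": 0,"rz": 0.05}]'

```text
time_s: 13.58
tcp_pos: [0.5611, 0.0637, 0.0922]
ee_rot: [3.141, 0.001, 2.828]
ft_force: [-0.0, 0.1, 2.5]
width: 0.0109
grip_force: 59.7
```

```bash
python3 st.py
```

```text
vise tcp [-57.1  -0.3  92.2] F [-0.1 -0.   2.5] w 10.9 g 59.74526524543762 t 13.5833
T [ 0.11  -0.093  0.323] yaw 2.8284 q 1.616 j6 -1.299 tau6 -0.159
```

Emit:
play_rows --deltas '[{"x": 0,"y": 0,"z": 0,"rx": 0,"ry": 0,"rz": -0.05},{"x": 0,"y": 0,"z": 0,"rx": 0,"ry": 0,"rz": -0.1}]'

```text
time_s: 13.75
tcp_pos: [0.5611, 0.0637, 0.0921]
ee_rot: [3.141, 0.001, 2.932]
ft_force: [0.2, 0.5, 2.7]
width: 0.0108
grip_force: 59.7
```

```bash
python3 st.py
```

```text
vise tcp [-57.   -0.3  92.1] F [-0.5  0.   2.7] w 10.8 g 59.713754653930664 t 13.75
T [ 0.054 -0.004 -0.158] yaw 2.9318 q 1.513 j6 -1.402 tau6 0.438
```

Emit:
play_rows --deltas '[{"x": 0,"y": 0,"z": 0,"rx": 0,"ry": 0,"rz": -0.05},{"x": 0,"y": 0,"z": 0,"rx": 0,"ry": 0,"rz": -0.1}]'

```text
time_s: 13.92
tcp_pos: [0.561, 0.0635, 0.0921]
ee_rot: [3.141, 0.001, 3.032]
ft_force: [-0.8, -0.4, 3.9]
width: 0.0107
grip_force: 59.7
```

```bash
python3 st.py
```

```text
vise tcp [-56.9  -0.3  92.1] F [ 0.6 -0.7  3.9] w 10.7 g 59.74246144294739 t 13.9167
T [-0.049  0.016 -0.13 ] yaw 3.032 q 1.413 j6 -1.502 tau6 0.367
```

Emit:
play_rows --deltas '[{"x": 0,"y": 0,"z": 0,"rx": 0,"ry": 0,"rz": -0.05},{"x": 0,"y": 0,"z": 0,"rx": 0,"ry": 0,"rz": -0.1}]'

```text
time_s: 14.08
tcp_pos: [0.561, 0.0633, 0.0922]
ee_rot: [3.141, 0.001, 3.132]
ft_force: [-0.1, -1.0, 2.9]
width: 0.0113
grip_force: 59.8
```

```bash
python3 st.py
```

```text
vise tcp [-56.6  -0.3  92.2] F [1.  0.2 2.9] w 11.3 g 59.76407289505005 t 14.0833
T [-0.107  0.073 -0.11 ] yaw 3.1318 q 1.313 j6 -1.602 tau6 0.349
```

Emit:
play_rows --deltas '[{"x": 0,"y": 0,"z": 0,"rx": 0,"ry": 0,"rz": -0.05},{"x": 0,"y": 0,"z": 0,"rx": 0,"ry": 0,"rz": -0.1}]'

```text
time_s: 14.25
tcp_pos: [0.5609, 0.063, 0.0921]
ee_rot: [-3.141, 0.0, -3.051]
ft_force: [-0.5, -1.8, 3.3]
width: 0.011
grip_force: 59.8
```

```bash
python3 st.py
```

```text
vise tcp [-56.3  -0.3  92.1] F [1.8 0.  3.3] w 11.0 g 59.78643178939819 t 14.25
T [-0.239  0.053 -0.145] yaw -3.0514 q 1.213 j6 -1.702 tau6 0.332
```

Emit:
play_rows --deltas '[{"x": 0,"y": 0,"z": 0,"rx": 0,"ry": 0,"rz": -0.05},{"x": 0,"y": 0,"z": 0,"rx": 0,"ry": 0,"rz": -0.1}]'

```text
time_s: 14.42
tcp_pos: [0.5609, 0.0628, 0.0921]
ee_rot: [-3.141, 0.0, -2.951]
ft_force: [-1.2, -1.9, 3.4]
width: 0.0112
grip_force: 59.8
```

```bash
python3 st.py
```

```text
vise tcp [-56.1  -0.3  92.1] F [ 2.2 -0.6  3.4] w 11.2 g 59.80808973312378 t 14.4167
T [-0.358  0.123 -0.138] yaw -2.9514 q 1.113 j6 -1.802 tau6 0.316
```

Emit:
play_rows --deltas '[{"x": 0,"y": 0,"z": 0,"rx": 0,"ry": 0,"rz": -0.05},{"x": 0,"y": 0,"z": 0,"rx": 0,"ry": 0,"rz": -0.1}]'

```text
time_s: 14.58
tcp_pos: [0.5608, 0.0625, 0.0921]
ee_rot: [-3.141, -0.0, -2.852]
ft_force: [-0.4, -2.4, 2.6]
width: 0.0113
grip_force: 59.8
```

```bash
python3 st.py
```

```text
vise tcp [-55.9  -0.3  92.1] F [2.4 0.2 2.6] w 11.3 g 59.828410148620605 t 14.5833
T [-0.456  0.172 -0.172] yaw -2.8515 q 1.013 j6 -1.902 tau6 0.3
```

Emit:
play_rows --deltas '[{"x": 0,"y": 0,"z": 0,"rx": 0,"ry": 0,"rz": -0.05},{"x": 0,"y": 0,"z": 0,"rx": 0,"ry": 0,"rz": -0.1}]'

```text
time_s: 14.75
tcp_pos: [0.5608, 0.0623, 0.0921]
ee_rot: [-3.14, -0.001, -2.752]
ft_force: [-0.8, -3.0, 2.9]
width: 0.0109
grip_force: 59.8
```

```bash
python3 st.py
```

```text
vise tcp [-55.7  -0.3  92.1] F [3.1 0.1 2.9] w 10.9 g 59.84376132488251 t 14.75
T [-0.52   0.132 -0.228] yaw -2.7515 q 0.913 j6 -2.002 tau6 0.286
```

Emit:
play_rows --deltas '[{"x": 0,"y": 0,"z": 0,"rx": 0,"ry": 0,"rz": -0.05},{"x": 0,"y": 0,"z": 0,"rx": 0,"ry": 0,"rz": -0.1}]'

```text
time_s: 14.92
tcp_pos: [0.5608, 0.0623, 0.0921]
ee_rot: [-3.14, -0.001, -2.652]
ft_force: [-1.7, -4.0, 4.1]
width: 0.0111
grip_force: 59.8
```

```bash
python3 st.py
```

```text
vise tcp [-55.6  -0.3  92.1] F [ 4.3 -0.6  4.1] w 11.1 g 59.82531666755676 t 14.9167
T [-0.51   0.171 -0.185] yaw -2.6516 q 0.813 j6 -2.102 tau6 0.287
```

Emit:
play_rows --deltas '[{"x": 0,"y": 0,"z": 0,"rx": 0,"ry": 0,"rz": -0.05},{"x": 0,"y": 0,"z": 0,"rx": 0,"ry": 0,"rz": -0.1}]'

```text
time_s: 15.08
tcp_pos: [0.5608, 0.0623, 0.0921]
ee_rot: [-3.14, -0.001, -2.552]
ft_force: [-0.5, -3.9, 3.3]
width: 0.0108
grip_force: 59.8
```

```bash
python3 st.py
```

```text
vise tcp [-55.6  -0.2  92.1] F [3.9 0.6 3.3] w 10.8 g 59.82047617435455 t 15.0833
T [-0.577  0.122 -0.203] yaw -2.5516 q 0.713 j6 -2.202 tau6 0.287
```

Emit:
play_rows --deltas '[{"x": 0,"y": 0,"z": 0,"rx": 0,"ry": 0,"rz": -0.05},{"x": 0,"y": 0,"z": 0,"rx": 0,"ry": 0,"rz": -0.1}]'

```text
time_s: 15.25
tcp_pos: [0.5608, 0.0622, 0.0921]
ee_rot: [-3.14, -0.001, -2.452]
ft_force: [-0.8, -4.1, 3.4]
width: 0.011
grip_force: 59.8
```

```bash
python3 st.py
```

```text
vise tcp [-55.6  -0.2  92.1] F [4.2 0.3 3.4] w 11.0 g 59.81345057487488 t 15.25
T [-0.54   0.135 -0.142] yaw -2.4515 q 0.613 j6 -2.302 tau6 0.287
```

Emit:
play_rows --deltas '[{"x": 0,"y": 0,"z": 0,"rx": 0,"ry": 0,"rz": -0.05},{"x": 0,"y": 0,"z": 0,"rx": 0,"ry": 0,"rz": -0.1}]'

```text
time_s: 15.42
tcp_pos: [0.5609, 0.0622, 0.0921]
ee_rot: [-3.14, -0.001, -2.352]
ft_force: [-0.4, -3.9, 3.3]
width: 0.0111
grip_force: 59.8
```

```bash
python3 st.py
```

```text
vise tcp [-55.5  -0.1  92.1] F [3.9 0.6 3.3] w 11.1 g 59.80523407459259 t 15.4167
T [-0.52   0.096 -0.205] yaw -2.3516 q 0.513 j6 -2.402 tau6 0.287
```

`tau6` is nearly noise-free. It is flat when unloaded (q < 0.9) and rises about 0.016 N·m per 0.1 rad once loaded, roughly 32 N/rad. I'll re-tighten while logging the forward profile.

Emit:
play_rows --deltas '[{"x": 0,"y": 0,"z": 0,"rx": 0,"ry": 0,"rz": 0.05},{"x": 0,"y": 0,"z": 0,"rx": 0,"ry": 0,"rz": 0.1},{"x": 0,"y": 0,"z": 0,"rx": 0,"ry": 0,"rz": 0.15}]'

```text
time_s: 15.67
tcp_pos: [0.5608, 0.0622, 0.0921]
ee_rot: [-3.14, -0.001, -2.505]
ft_force: [-0.7, -3.7, 3.9]
width: 0.0109
grip_force: 59.8
```

```bash
python3 st.py|tail -1
```

```text
T [-0.481  0.088  0.205] yaw -2.505 q 0.666 j6 -2.248 tau6 -0.292
```

Emit:
play_rows --deltas '[{"x": 0,"y": 0,"z": 0,"rx": 0,"ry": 0,"rz": 0.05},{"x": 0,"y": 0,"z": 0,"rx": 0,"ry": 0,"rz": 0.1}]'

```text
time_s: 15.83
tcp_pos: [0.5608, 0.0623, 0.0921]
ee_rot: [-3.14, -0.001, -2.605]
ft_force: [-1.1, -3.4, 3.0]
width: 0.0112
grip_force: 59.8
```

```bash
python3 st.py|tail -1
```

```text
T [-0.483  0.172  0.284] yaw -2.6051 q 0.767 j6 -2.148 tau6 -0.289
```

Emit:
play_rows --deltas '[{"x": 0,"y": 0,"z": 0,"rx": 0,"ry": 0,"rz": 0.05},{"x": 0,"y": 0,"z": 0,"rx": 0,"ry": 0,"rz": 0.1}]'

```text
time_s: 16.0
tcp_pos: [0.5608, 0.0623, 0.0921]
ee_rot: [-3.14, -0.001, -2.705]
ft_force: [-1.5, -3.5, 2.9]
width: 0.0108
grip_force: 59.8
```

```bash
python3 st.py|tail -1
```

```text
T [-0.493  0.14   0.254] yaw -2.705 q 0.867 j6 -2.048 tau6 -0.289
```

Emit:
play_rows --deltas '[{"x": 0,"y": 0,"z": 0,"rx": 0,"ry": 0,"rz": 0.05},{"x": 0,"y": 0,"z": 0,"rx": 0,"ry": 0,"rz": 0.1}]'

```text
time_s: 16.17
tcp_pos: [0.5608, 0.0623, 0.0921]
ee_rot: [-3.14, -0.001, -2.805]
ft_force: [-1.2, -4.0, 3.9]
width: 0.011
grip_force: 59.8
```

```bash
python3 st.py|tail -1
```

```text
T [-0.499  0.169  0.251] yaw -2.8051 q 0.967 j6 -1.948 tau6 -0.278
```

Emit:
play_rows --deltas '[{"x": 0,"y": 0,"z": 0,"rx": 0,"ry": 0,"rz": 0.05},{"x": 0,"y": 0,"z": 0,"rx": 0,"ry": 0,"rz": 0.1}]'

```text
time_s: 16.33
tcp_pos: [0.5608, 0.0625, 0.0921]
ee_rot: [-3.14, -0.0, -2.905]
ft_force: [-0.2, -2.4, 3.3]
width: 0.0111
grip_force: 59.8
```

```bash
python3 st.py|tail -1
```

```text
T [-0.378  0.135  0.218] yaw -2.905 q 1.066 j6 -1.848 tau6 -0.256
```

Emit:
play_rows --deltas '[{"x": 0,"y": 0,"z": 0,"rx": 0,"ry": 0,"rz": 0.05},{"x": 0,"y": 0,"z": 0,"rx": 0,"ry": 0,"rz": 0.1}]'

```text
time_s: 16.5
tcp_pos: [0.5609, 0.0627, 0.0921]
ee_rot: [-3.14, 0.0, -3.005]
ft_force: [-0.4, -1.8, 3.2]
width: 0.0108
grip_force: 59.8
```

```bash
python3 st.py|tail -1
```

```text
T [-0.263  0.096  0.332] yaw -3.005 q 1.166 j6 -1.748 tau6 -0.239
```

Emit:
play_rows --deltas '[{"x": 0,"y": 0,"z": 0,"rx": 0,"ry": 0,"rz": 0.05},{"x": 0,"y": 0,"z": 0,"rx": 0,"ry": 0,"rz": 0.1}]'

```text
time_s: 16.67
tcp_pos: [0.5608, 0.0629, 0.0921]
ee_rot: [-3.141, 0.0, -3.105]
ft_force: [0.2, -0.6, 2.4]
width: 0.0112
grip_force: 59.8
```

```bash
python3 st.py|tail -1
```

```text
T [-0.209  0.068  0.296] yaw -3.1049 q 1.266 j6 -1.648 tau6 -0.222
```

Emit:
play_rows --deltas '[{"x": 0,"y": 0,"z": 0,"rx": 0,"ry": 0,"rz": 0.05},{"x": 0,"y": 0,"z": 0,"rx": 0,"ry": 0,"rz": 0.1}]'

```text
time_s: 16.83
tcp_pos: [0.561, 0.0631, 0.0922]
ee_rot: [-3.141, 0.001, 3.078]
ft_force: [0.2, -1.1, 3.0]
width: 0.011
grip_force: 59.8
```

```bash
python3 st.py
```

```text
vise tcp [-56.5  -0.3  92.2] F [1.  0.5 3. ] w 11.0 g 59.78519797325134 t 16.8333
T [-0.061  0.054  0.272] yaw 3.0783 q 1.366 j6 -1.548 tau6 -0.204
```

Emit:
play_rows --deltas '[{"x": 0,"y": 0,"z": 0,"rx": 0,"ry": 0,"rz": 0.05},{"x": 0,"y": 0,"z": 0,"rx": 0,"ry": 0,"rz": 0.1}]'

```text
time_s: 17.0
tcp_pos: [0.561, 0.0633, 0.0921]
ee_rot: [3.141, 0.001, 2.978]
ft_force: [-0.5, 0.1, 2.5]
width: 0.011
grip_force: 59.8
```

```bash
python3 st.py|tail -1
```

```text
T [-0.026 -0.029  0.356] yaw 2.9783 q 1.466 j6 -1.448 tau6 -0.186
```

Emit:
play_rows --deltas '[{"x": 0,"y": 0,"z": 0,"rx": 0,"ry": 0,"rz": 0.05},{"x": 0,"y": 0,"z": 0,"rx": 0,"ry": 0,"rz": 0.1}]'

```text
time_s: 17.17
tcp_pos: [0.5611, 0.0636, 0.0921]
ee_rot: [3.141, 0.001, 2.878]
ft_force: [0.9, -0.4, 2.8]
width: 0.0108
grip_force: 59.7
```

```bash
python3 st.py
```

```text
vise tcp [-56.9  -0.3  92.1] F [0.2 1.  2.8] w 10.8 g 59.7482693195343 t 17.1667
T [ 0.098 -0.043  0.355] yaw 2.8784 q 1.566 j6 -1.348 tau6 -0.168
```

Load estimates are about 24 N (joint torque) and 21 N (wrist sensor). I'll let go and retract.

Emit:
play_rows --deltas '[{"x": 0,"y": 0,"z": 0,"rx": 0,"ry": 0,"rz": 0},{"x": 0,"y": 0,"z": 0,"rx": 0,"ry": 0,"rz": 0},{"x": 0,"y": 0,"z": 0,"rx": 0,"ry": 0,"rz": 0},{"x": 0,"y": 0,"z": 0,"rx": 0,"ry": 0,"rz": 0},{"x": 0,"y": 0,"z": 0,"rx": 0,"ry": 0,"rz": 0}]' --hand 0.2

```text
time_s: 17.58
tcp_pos: [0.5604, 0.063, 0.0917]
ee_rot: [-3.142, -0.001, 2.879]
ft_force: [-0.3, 0.1, 0.1]
width: 0.0514
grip_force: 0.0
```

Emit:
play_rows --deltas '[{"x": 0,"y": 0,"z": -20,"rx": 0,"ry": 0,"rz": 0},{"x": 0,"y": 0,"z": -50,"rx": 0,"ry": 0,"rz": 0},{"x": 0,"y": 0,"z": -80,"rx": 0,"ry": 0,"rz": 0},{"x": 0,"y": 0,"z": -90,"rx": 0,"ry": 0,"rz": 0},{"x": 0,"y": 0,"z": -90,"rx": 0,"ry": 0,"rz": 0}]'

```text
time_s: 18.0
tcp_pos: [0.5634, 0.0628, 0.1859]
ee_rot: [3.14, 0.008, 2.879]
ft_force: [-0.5, -0.8, -0.0]
width: 0.051
grip_force: 0.0
```

```bash
python3 - <<'E'
from h import *
tcpv()
p,d,c=snap('wrist','w9'); P=cloud(d,c); x0,y0,yaw=np.load('vise.npy')
V=R.from_euler('z',-yaw).apply((P-[x0,y0,0]).reshape(-1,3)).reshape(P.shape)*1e3
X,Y,Z=V[...,0],V[...,1],V[...,2]; ok=d>.03
hsv=cv2.cvtColor(p,cv2.COLOR_BGR2HSV)
m=ok&(Z>116)&(Z<124)&(X<-20)&(abs(Y)<30)
q=V[m][:,:2]-V[m][:,:2].mean(0); w,e=np.linalg.eigh(np.cov(q.T)); print('knob cw',-np.arctan2(e[1,1],e[0,1])%np.pi,V[m].mean(0))
red=ok&((hsv[...,0]<8)|(hsv[...,0]>172))&(hsv[...,1]>150)&(Z>65)&(Z<95)&(Y<0)
print('red',np.percentile(V[red],[3,50,97],axis=0).round(1))
p2,d2,_=snap('side','s9')
cv2.imwrite('pics/f9.png',cv2.convertScaleAbs(np.hstack([cv2.resize(p2[200:370,265:465],(400,340)),cv2.resize(p,(400,300))[:340] if 0 else cv2.copyMakeBorder(cv2.resize(p,(400,300)),0,40,0,0,0)]),alpha=1.8))
E
```

```text
vise tcp [-56.8   2.2 185.9] F [ 0.9 -0.3 -0. ] w 51.0 g 0.0 t 18.0
knob cw 1.5593994041410375 [-56.45773065  -1.15799714 119.29446126]
red [[-26.2 -35.4  81.6]
 [-15.5 -32.2  84.4]
 [ -4.1 -28.7  85.9]]
```

View pics/f9.png

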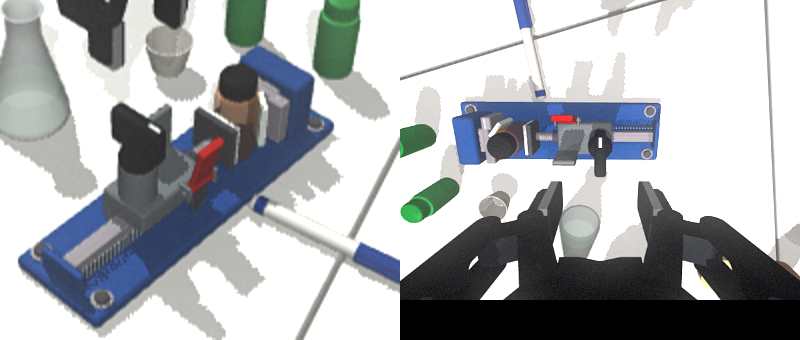

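The side view shows the bottle upright at (237,110), held between the pad (215,130) and the V. The lever (205,165) is out, the neighbours are in place, and the knob has stayed at about 1.56 rad. I'm handing it in.

```bash
python3 -c "
from rig import *
print(finish_job())"
```

```text
the job is handed in; nothing more can be done
None
```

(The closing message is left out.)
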